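Lock the lid of the food storage box

TASK

Lock the lid of the larger food storage box: flip all four of its side clips down until each lies flat against the side of the box. Leave the smaller box where it is, with its clips open.

Things in the scene. Friction and masses are not known exactly. Their poses are not given: they have to be found in the camera images.
- food_box: The larger of two white food boxes with blue lids: lid on, 140 mm (its x) by 180 mm (its y), 90 mm high with the lid. Origin: centre of its underside on the counter, z up. Heavy, does not move. Yaw within 0.5 rad, so its +x side is the far one. A blue clip is hinged on the lid's rim at the middle of each side. Things up to 60 mm high stand diagonally off its corners, none before its sides.
- clip_front (a joint): Angle (rad) of the larger box's clip on its -x (front) side: 0 = shut, hanging flat against the side; 1.57 = straight out, level; stop at 2.0. Starts at 1.2 to 1.8. Level hinge axis along the side through (-75, 0, 82) mm in the box's frame. Plate 50 mm wide, 36 mm long from the hinge, 4 mm thick. Friction about 1 N at its end, no spring: stays where left.
- clip_back (a joint): Angle (rad) of the larger box's clip on its +x (back) side: 0 = shut, hanging flat against the side; 1.57 = straight out, level; stop at 2.0. Starts at 1.2 to 1.8. Level hinge axis along the side through (75, 0, 82) mm in the box's frame. Plate 50 mm wide, 36 mm long from the hinge, 4 mm thick. Friction about 1 N at its end, no spring: stays where left.
- clip_left (a joint): Angle (rad) of the larger box's clip on its +y (left) side: 0 = shut, hanging flat against the side; 1.57 = straight out, level; stop at 2.0. Starts at 1.2 to 1.8. Level hinge axis along the side through (0, 95, 82) mm in the box's frame. Plate 50 mm wide, 36 mm long from the hinge, 4 mm thick. Friction about 1 N at its end, no spring: stays where left.
- clip_right (a joint): Angle (rad) of the larger box's clip on its -y (right) side: 0 = shut, hanging flat against the side; 1.57 = straight out, level; stop at 2.0. Starts at 1.2 to 1.8. Level hinge axis along the side through (0, -95, 82) mm in the box's frame. Plate 50 mm wide, 36 mm long from the hinge, 4 mm thick. Friction about 1 N at its end, no spring: stays where left.
- small_box: The smaller, loose box of the same make, 110 mm (its x) by 80 mm (its y), 55 mm high, with only two clips, both open; to be left alone. It stands off to the left or right. Origin: centre of its underside; z up.
- small_clip_front (a joint): Hinge angle (rad) of the clip on the smaller box's -x (front) side, 0 = shut, 1.57 = sticking straight out (26 mm long); to be left open.
- small_clip_back (a joint): Hinge angle (rad) of the clip on the smaller box's +x (back) side, 0 = shut, 1.57 = sticking straight out (26 mm long); to be left open.

How it is judged:
By the outcome, as a careful person would: the job done as asked, in the order asked, and still so for the second after the job is handed in, with the robot touching nothing.
It also fails if it takes over 45 s, if anything falls off the work surface, if the arm or the gripper's body presses on something with over 40 N, if the wrist force passes 120 N, or if a joint passes its speed limit or range.

ROBOT

A 6-joint arm with a two-finger parallel gripper is mounted at the origin on the work surface. World frame = base frame: x ahead of the robot, y to its left, z up, the work surface at z = 0. Lengths are in m, angles in rad, forces in N, time in s.
With the tool pointing down it reaches from about 0.275 to 0.825 m from the base axis. Payload 4.9 kg.
Tool frame: the origin (TCP) lies at the very end of the fingers, on their centre line; the grasp point (between the pads) lies 19 mm behind it (env.grip_depth is the distance from the TCP to the grasp point, in m); z points along the fingers, y is the line along which they close (so a half turn about z gives the same grasp; the last joint's range is limited). The gripper opens to 85 mm and grips with 20 to 120 N. Pads are 22 mm wide; open, the fingers measure 114 mm over their backs; the gripper's body (76 mm by 85 mm) begins 54 mm behind the grasp point. The pads swing forward as they close: fully open they stand 13 mm farther back than shut.
Start: joints at [-0.134, 0.326, -0.193, 1.052, 0, 1.437], TCP at [0.55, 0, 0.231] pointing down, gripper open.
Joint ranges: [-2.65, 2.65], [-0.97, 1.79], [-1.3, 1.35], [-1.93, 2.1], [-1.47, 1.37], [-3.14, 3.14]. Speed limits (rad/s): [2.57, 2.57, 3.14, 3.14, 3.14, 3.14].

INTERFACE

Orientations are given as a unit quaternion [w, x, y, z].
In Python, from cell import telemetry, cams, order, env gives the robot as it stands.
- The arm moves only by the shell command python3 -m pendant 'ROWS'. ROWS is JSON, a list of rows, each a list of 5 numbers: the shift along the tool's x, y, z in m, then the turn about the tool's z in rad, then the closure in counts, from 0 (fully open) to 255 (shut). A call has 1 to 10 rows; each row is the pose to reach, as a shift and turn from the pose commanded when the call began, along the tool's axes at that moment; what a row does not reach only later rows make up. A row lasts 1/8 s, in which the tool goes at most 62.5 mm and 10.7 degrees, less where a joint would pass 70% of its speed; a pose out of reach is approached as far as the arm can. A call with a gripper value outside its range is refused whole. The fingers move at their own pace and stop on an object; the grip force is fixed at half the most. Time passes only in rows, so rows that repeat a pose let the fingers close. It gives the time, the measured TCP pose, the force, the opening and the grip force at its end, in the units of the state.
- telemetry.get_obs(): the state, without advancing time (a new reading comes with each control period).
- cams.get_image(name): name is "scene" or "side" or "wrist"; returns (picture, depth): 400x640x3 uint8, red, green, blue; 400x640 float32, m along the optical axis (not along the pixel's ray), 0 where there is no reading.
- cams.camera_params(name): a dict with "fovy" (degrees; the focal length in pixels is half the picture's height over the tangent of half this angle, whatever the lens; pixels are square), "cx", "cy" (the principal point, pixels), "eye" and "orientation" of the camera in the world. Camera axes: x right, y down, z forward; pixel columns grow to the right and rows downward; lengths in m; the calibration is good to about 2 mm. A picture is of the moment at which its call begins: read the wrist's pose just before it. camera_params takes no time and is no camera call; for the wrist camera it gives the pose at the moment of the call.
- order.close_job(): hands the job in; it is judged then, once.
The state is a dict: "time_s": time; "joints": joint angles; "joint_vel": joint speeds; "effort": joint torques, N m; "ee_pos": TCP position; "orientation": TCP orientation; "force": force on the tool from outside, world axes, zero at the start; "ft_torque": the same for the moment, N m; "grip_width": opening from 0.0 (shut) to 1.0 (fully open); "grasp_force": force on a finger pad.
Only numpy, scipy, OpenCV 4.12 (cv2) and the standard library are available. Lean on these libraries where they do the work, as an engineer would, in place of code of your own. Each camera call takes 0.05 s, during which the arm holds its last target. There are 200 camera calls.

## Working session

There is one attempt and no reset: what is moved stays moved. The work goes in short steps, Python scripts to look and compute and a shell command to move; the robot and the scene stay as the last step left them, time stands still between calls to the robot, and variables do not carry over. Pictures are saved under pics/ and viewed, at most 10 in all, crops included, and the job is handed in when it is done.

```bash
mkdir -p pics
cat > h.py <<'E'
import numpy as np, cv2
from scipy.spatial.transform import Rotation as R
from cell import telemetry, cams, order, env
def rot(q): return R.from_quat(np.roll(q,-1)).as_matrix()
def cloud(name):
    p=cams.camera_params(name); im,d=cams.get_image(name)
    f=200/np.tan(np.radians(p["fovy"])/2)
    v,u=np.mgrid[:400,:640]
    c=np.stack([(u-p["cx"])*d/f,(v-p["cy"])*d/f,d],-1)
    o=np.array(p["orientation"]); M=rot(o) if o.size==4 else o
    return im,d,c@M.T+np.array(p["eye"])
E
python3 - <<'E'
from h import *
for n in("scene","side"):
    im,d,P=cloud(n); np.savez(f"{n}.npz",im=im,d=d,P=P)
    cv2.imwrite(f"pics/{n}.png",im[...,::-1])
    print(cams.camera_params(n))
print(telemetry.get_obs())
E
```

```text
{'fovy': 56.430522134611095, 'cx': 322.20752795292293, 'cy': 196.75265938587452, 'eye': array([ 1.13869005, -0.37303452,  0.99195718]), 'orientation': array([-0.29780686,  0.81979768,  0.4626439 , -0.15875598])}
{'fovy': 46.57827886070212, 'cx': 321.5669828019663, 'cy': 191.24478806534182, 'eye': array([ 0.40335005, -1.04310401,  1.18183493]), 'orientation': array([-0.37841234,  0.92424424, -0.04793119,  0.01671206])}
{'time_s': 0.1, 'joints': array([-1.34203582e-01,  3.26848721e-01, -1.93485485e-01,  1.05202167e+00,
        1.44560042e-05,  1.43660855e+00]), 'joint_vel': array([ 1.20762863e-03, -4.17089183e-04,  1.58336446e-03, -6.90018819e-04,
       -9.26448143e-05, -8.33659868e-04]), 'effort': array([-1.63831678e-04, -4.44239044e+01,  2.63037515e+01,  7.96647771e-03,
       -2.12530945e-04,  1.93304103e-06]), 'ee_pos': array([5.49471314e-01, 8.52914611e-05, 2.30591002e-01]), 'orientation': array([-6.24580939e-04,  7.07112158e-01,  7.07100975e-01, -4.66907590e-04]), 'force': array([ 0.39465562,  0.17813704, -0.01257879]), 'ft_torque': array([ 0.04115123,  0.00434425, -0.00589176]), 'grasp_force': 0.0, 'grip_width': 1.0014810118662307}
```

View pics/scene.png

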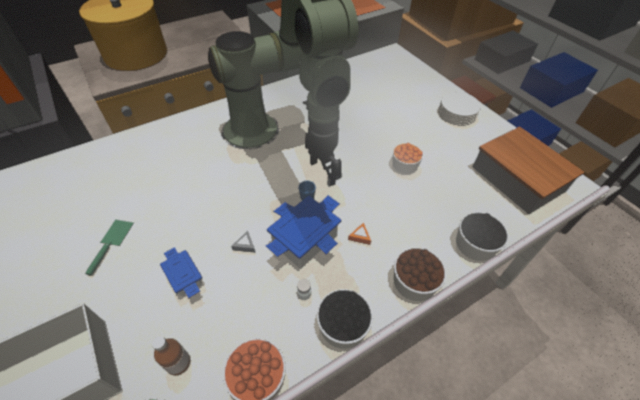

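View pics/side.png

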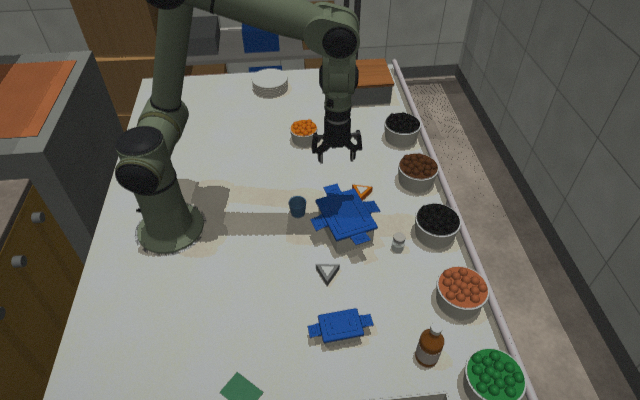

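The scene view shows the large box at about (305,228) with four open clips, and the small box at (182,272). In the side view they are at (347,215) and (340,325). A dark cup stands at the box's near-left corner, triangles at two other corners and a small jar at the fourth. Next I'll fit the pose.

```bash
cat > fit.py <<'E'
from h import *
def blue(im):
    h=cv2.cvtColor(im,cv2.COLOR_RGB2HSV); return (h[...,0]>105)&(h[...,0]<125)&(h[...,1]>150)&(h[...,2]>50)
if __name__=="__main__":
  for n in("scene","side"):
    z=np.load(f"{n}.npz"); P=z["P"]; b=blue(z["im"])&(z["d"]>0)
    k,l,s,c=cv2.connectedComponentsWithStats(b.astype(np.uint8))
    for i in range(1,k):
        if s[i,4]<150: continue
        Q=P[l==i]; print(n,i,c[i],s[i,4],Q.mean(0).round(3),Q.min(0).round(3),Q.max(0).round(3))
    m=b&(P[...,2]>.08)&(P[...,2]<.1)&(abs(P[...,0]-.55)<.3)&(abs(P[...,1])<.3)
    print(m.sum(),np.median(P[m],0))
    for A in (P[m],):
        # lid outline: brute force fit rectangle 150x190ish by max inliers
        Q=A[:,:2]; r=cv2.minAreaRect(Q.astype(np.float32)); print(r)
    # objects near, height map
    s2=(P[...,2]>.015)&(P[...,2]<.25)&(np.hypot(P[...,0]-np.median(P[m][:,0]),P[...,1]-np.median(P[m][:,1]))<.25)&~b
    g={}
    img=np.full((400,400,3),255,np.uint8)
    for mask,col in((s2,(0,0,0)),(b,(255,0,0))):
        for q in P[mask]:
            x,y=int((q[0]-.3)*800),int((.25-q[1])*800)
            if 0<=x<400 and 0<=y<400: img[y,x]=col if col[0]==0 else (int(q[2]*2000)%256,60,int(255-q[2]*2000)%256)
    cv2.imwrite(f"pics/top_{n}.png",img)
  cv2.imwrite("pics/top.png",np.hstack([cv2.imread("pics/top_scene.png"),cv2.imread("pics/top_side.png")]))
E
python3 fit.py
```

```text
scene 30 [301.71527378 228.26455331] 1735 [ 0.584 -0.088  0.091] [ 0.467 -0.174  0.076] [0.66  0.05  0.098]
scene 34 [178.87891441 271.69102296] 479 [ 0.516 -0.441  0.056] [ 0.459 -0.476  0.052] [ 0.563 -0.398  0.062]
1951 [ 0.59266783 -0.10045617  0.09092924]
((0.577459990978241, -0.07602204382419586), (0.2121780812740326, 0.20283639430999756), 64.04884338378906)
side 1 [258.65257596  39.71994716] 757 [ 0.288  1.513 -0.13 ] [ 0.194  1.483 -0.204] [ 0.399  1.599 -0.058]
side 3 [345.24969199 214.48952772] 2435 [ 0.57  -0.082  0.089] [ 0.462 -0.205  0.071] [0.681 0.055 0.099]
side 4 [339.96715328 325.04963504] 1370 [ 0.508 -0.439  0.054] [ 0.423 -0.483  0.042] [ 0.594 -0.395  0.064]
2311 [ 0.57097424 -0.08367296  0.08996169]
((0.5707500576972961, -0.07670244574546814), (0.21689340472221375, 0.21802519261837006), 58.71370315551758)
```

View pics/top.png

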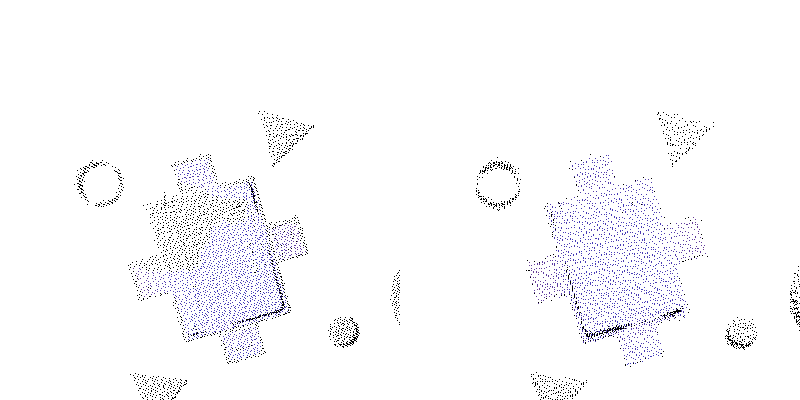

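The top-down map (800 px/m) shows the whole box outline turned about +0.28 rad, and the corner objects are clear of its sides. Next I'll fit the pose exactly.

```bash
cat > pose.py <<'E'
from h import *
from fit import blue
from scipy.optimize import minimize
def load(n): 
    z=np.load(f"{n}.npz"); return z["im"],z["d"],z["P"]
if __name__=="__main__":
  for names in(["scene"],["side"],["scene","side"]):
    A=[]
    for n in names:
        im,d,P=load(n); m=(d>0)&(P[...,2]>.066)&(P[...,2]<.11)&(np.hypot(P[...,0]-.565,P[...,1]+.075)<.16)
        A.append(P[m])
    A=np.vstack(A)
    # occupancy grid, 2 mm, against the cross template
    u=np.arange(-.2,.2,.002)
    G=np.zeros((200,200),np.float32)
    i=((A[:,:2]-[.565,-.075]+.2)/.002).astype(int); G[i[:,0],i[:,1]]=1
    G=cv2.morphologyEx(G,cv2.MORPH_CLOSE,np.ones((5,5))); G=cv2.GaussianBlur(G,(0,0),1)
    gx,gy=np.meshgrid(u+.001,u+.001,indexing="ij")
    def cost(p):
        c,s=np.cos(p[2]),np.sin(p[2]); X=gx-p[0];Y=gy-p[1]; a=c*X+s*Y; b=-s*X+c*Y
        sd=lambda hx,hy:np.maximum(abs(a)-hx,abs(b)-hy)
        D=np.minimum(sd(p[3],p[4]),np.minimum(sd(.110,.025),sd(.025,.130)))
        return ((1/(1+np.exp(np.clip(D/.001,-30,30)))-G)**2).sum()
    r=min((minimize(cost,[0,0,y,.073,.093],method="Nelder-Mead",options=dict(initial_simplex=np.array([0,0,y,.073,.093])+np.vstack([np.zeros(5),np.diag([.01,.01,.1,.005,.005])]),maxiter=800)) for y in(.2,.3)),key=lambda r:r.fun)
    c=r.x[:2]+[.565,-.075]; yaw=r.x[2]; print(names,c.round(4),yaw.round(4),r.x[3:].round(4),r.fun)
    M=np.array([[np.cos(yaw),-np.sin(yaw)],[np.sin(yaw),np.cos(yaw)]]); B=(A[:,:2]-c)@M
    for k,(ax,sg,h) in dict(front=(0,-1,.075),back=(0,1,.075),left=(1,1,.095),right=(1,-1,.095)).items():
        q=(sg*B[:,ax]>h+.008)&(abs(B[:,1-ax])<.035); e=sg*B[q,ax]-h; z=A[q,2]
        s=np.polyfit(e,z,1); print(k,q.sum(),"ext",np.percentile(e,98).round(4),"lat",np.percentile(B[q,1-ax],[2,98]).round(4),"ang",(np.pi/2+np.arctan(s[0])).round(2))
E
python3 pose.py
```

```text
['scene'] [ 0.5736 -0.0736] 0.2712 [0.0699 0.0897] 33.52872121042972
front 103 ext 0.0353 lat [-0.0238  0.0241] ang 1.31
back 162 ext 0.035 lat [-0.0238  0.0236] ang 1.34
left 131 ext 0.036 lat [-0.0247  0.0242] ang 1.71
right 147 ext 0.035 lat [-0.0245  0.0238] ang 1.76
['side'] [ 0.5713 -0.0751] 0.2718 [0.0697 0.0897] 56.25944258267598
front 123 ext 0.0351 lat [-0.025   0.0258] ang 1.36
back 94 ext 0.035 lat [-0.0243  0.0259] ang 1.31
left 110 ext 0.0367 lat [-0.0239  0.0251] ang 1.7
right 110 ext 0.0357 lat [-0.0247  0.0238] ang 1.79
['scene', 'side'] [ 0.5725 -0.0741] 0.27 [0.0712 0.0906] 68.81158094805916
front 227 ext 0.036 lat [-0.0255  0.025 ] ang 1.35
back 260 ext 0.0361 lat [-0.0241  0.0241] ang 1.33
left 239 ext 0.0361 lat [-0.025   0.0244] ang 1.7
right 259 ext 0.0357 lat [-0.0246  0.0247] ang 1.77
```

```bash
python3 -m pendant '[[0.036,-0.008,0.08,-0.271,255],[0.036,-0.008,0.08,-0.271,255],[0.036,-0.008,0.08,-0.271,255],[0.0365,-0.0083,0.1,-0.271,255],[0.0365,-0.0083,0.1,-0.271,255],[0.0365,-0.0083,0.1,-0.271,255],[0.0365,-0.0083,0.1,-0.271,255]]'
cat > rel.py <<'E'
from h import *
o=telemetry.get_obs(); c=np.array([.5725,-.0743]); y=.271
M=np.array([[np.cos(y),-np.sin(y)],[np.sin(y),np.cos(y)]])
T=rot(o["orientation"]); print("box xy mm",((o["ee_pos"][:2]-c)@M*1e3).round(1),"z",(o["ee_pos"][2]*1e3).round(1),"toolx in box",(T[:2,0]@M).round(3),"F box",(o["force"][:2]@M).round(1),o["force"][2].round(1),"w",o["grip_width"].round(2),"t",o["time_s"],"j6",o["joints"][5].round(2))
E
python3 rel.py
```

```text
time_s: 0.98
ee_pos: [0.5426, 0.0362, 0.1325]
orientation: [0.001, 0.605, 0.796, 0.001]
force: [-0.4, -0.8, 0.1]
grip_width: 0.001
grasp_force: 0.0Traceback (most recent call last):
  File "rel.py", line 4, in <module>
    T=rot(o["orientation"]); print("box xy mm",((o["ee_pos"][:2]-c)@M*1e3).round(1),"z",(o["ee_pos"][2]*1e3).round(1),"toolx in box",(T[:2,0]@M).round(3),"F box",(o["force"][:2]@M).round(1),o["force"][2].round(1),"w",o["grip_width"].round(2),"t",o["time_s"],"j6",o["joints"][5].round(2))
                                                                                                                                                                                                                         ^^^^^^^^^^^^^^^^^^^^^
AttributeError: 'float' object has no attribute 'round'
```

```bash
sed -i 's/o\["grip_width"\].round(2)/o["grip_width"]/' rel.py
python3 -m pendant '[[0,0,0.03,0,255],[0,0,0.045,0,255],[0,0,0.06,0,255],[0,0,0.075,0,255],[0,0,0.082,0,255],[0,0,0.082,0,255],[-0.004,0,0.082,0,255],[-0.006,0,0.082,0,255],[-0.006,0,0.082,0,255]]'; python3 rel.py
python3 - <<'E'
from h import *
im,d=cams.get_image("side"); im2,_=cams.get_image("scene")
a=cv2.resize(im[130:280,250:450],(800,600)); cv2.imwrite("pics/l1.png",a[...,::-1])
E
```

```text
time_s: 2.1
ee_pos: [0.5431, 0.0317, 0.0495]
orientation: [-0.001, 0.605, 0.796, 0.001]
force: [-1.2, 4.1, 0.1]
grip_width: 0.005
grasp_force: 2.4
box xy mm [1.0e-01 1.1e+02] z 49.5 toolx in box [-0.  1.] F box [-0.   4.3] 0.1 w 0.004762737638337705 t 2.1 j6 1.22
```

View pics/l1.png

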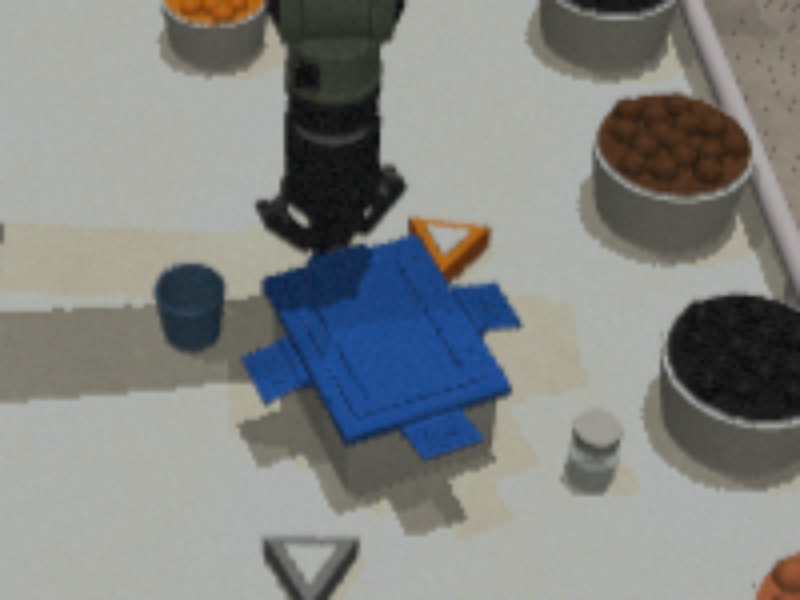

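The left clip has swung down, with the closed fingers beside it at about (330,240). I'll press it home.

```bash
python3 -m pendant '[[-0.001,0,0.003,0,255],[-0.003,0,0.003,0,255],[-0.003,0,0.003,0,255]]'; python3 rel.py
```

```text
time_s: 2.58
ee_pos: [0.5435, 0.0318, 0.0469]
orientation: [-0.003, 0.604, 0.797, 0.003]
force: [-2.6, 14.4, 4.0]
grip_width: -0.0
grasp_force: 7.3
box xy mm [  0.4 110. ] z 46.9 toolx in box [-0.002  1.   ] F box [ 1.3 14.6] 4.0 w -9.637358427186039e-05 t 2.575 j6 1.22
```

```bash
python3 -m pendant '[[0.014,0,0,0,255],[0.014,0,-0.045,0,255],[0.014,0,-0.085,0,255],[-0.046,0,-0.088,0,255],[-0.105,0,-0.088,0,255],[-0.165,0,-0.088,0,255],[-0.221,0,-0.088,0,255],[-0.221,0,-0.088,0,255],[-0.221,0,-0.06,0,255]]'; python3 rel.py
cat > chk.py <<'E'
from h import *
c=np.array([.5725,-.0743]); y=.271
M=np.array([[np.cos(y),-np.sin(y)],[np.sin(y),np.cos(y)]])
for n in("scene","side"):
    im,d,P=cloud(n); cv2.imwrite(f"pics/c_{n}.png",im[...,::-1])
    B=(P[...,:2]-c)@M*1e3; h=cv2.cvtColor(im,cv2.COLOR_RGB2HSV); b=(d>0)&(h[...,0]>100)&(h[...,0]<130)&(h[...,1]>130)
    for k,(ax,sg,hh) in dict(front=(0,-1,75),back=(0,1,75),left=(1,1,95),right=(1,-1,95)).items():
        q=b&(sg*B[...,ax]>hh-4)&(sg*B[...,ax]<hh+45)&(abs(B[...,1-ax])<30)&(P[...,2]>.03)&(P[...,2]<.11)
        e=sg*B[q][:,ax]-hh; z=P[q][:,2]*1e3
        if q.sum()>4: print(n,k,q.sum(),"ext",np.percentile(e,[5,50,95]).round(1),"z",np.percentile(z,[5,50,95]).round(1))
        else: print(n,k,q.sum())
E
python3 chk.py
```

```text
time_s: 3.7
ee_pos: [0.605, -0.1866, 0.1081]
orientation: [0.003, 0.606, 0.796, 0.0]
force: [-0.3, 1.0, -0.4]
grip_width: -0.0
grasp_force: 0.0
box xy mm [   1.2 -116.9] z 108.1 toolx in box [0.001 1.   ] F box [-0.  1.] -0.4 w -0.0003705039652267287 t 3.7 j6 0.89
scene front 43 ext [-3.1  6.6 25.9] z [77.8 83.5 87.4]
scene back 197 ext [-0.7 15.3 31.5] z [76.7 81.6 87.6]
scene left 6 ext [-3.7 -2.4 -1.6] z [84.5 87.4 88.1]
scene right 20 ext [-2.5  2.2 11.5] z [85.3 86.7 88.9]
side front 158 ext [-1.4 15.7 33.3] z [74.8 81.  87.6]
side back 1
side left 19 ext [-3.7 -0.2  5. ] z [80.  86.1 89.4]
side right 99 ext [-0.6 21.5 33.7] z [84.7 89.3 95.4]
```

```bash
python3 -m pendant '[[0,0,0.015,0,255],[0,0,0.03,0,255],[0,0,0.045,0,255],[0,0,0.06,0,255],[0,0,0.06,0,255],[0.004,0,0.06,0,255],[0.006,0,0.06,0,255],[0.008,0,0.06,0,255],[0.009,0,0.06,0,255],[0.009,0,0.06,0,255]]'; python3 rel.py
```

```text
time_s: 5.05
ee_pos: [0.6016, -0.1784, 0.0468]
orientation: [0.002, 0.605, 0.796, -0.001]
force: [0.6, -6.7, -2.6]
grip_width: -0.001
grasp_force: 3.2
box xy mm [   0.2 -108. ] z 46.8 toolx in box [0.001 1.   ] F box [-1.2 -6.6] -2.6 w -0.0006021711586555731 t 5.05 j6 0.9
```

```bash
python3 -m pendant '[[0.001,0,0,0,255],[0.002,0,0,0,255],[0.002,0,0,0,255]]'; python3 rel.py;  python3 -m pendant '[[-0.014,0,0,0,255],[-0.014,0,-0.045,0,255],[-0.014,0,-0.088,0,255],[0.03,-0.03,-0.088,-0.3,255],[0.08,-0.06,-0.088,-0.5,255],[0.104,-0.096,-0.088,-0.7,255],[0.104,-0.096,-0.088,-0.9,255],[0.104,-0.096,-0.088,-1.1,255],[0.104,-0.096,-0.088,-1.3,255],[0.104,-0.096,-0.088,-1.571,255]]';python3 -m pendant '[[0,0,0,0,255],[0,0,0,0,255]]'; python3 rel.py; python3 chk.py
```

```text
time_s: 5.42
ee_pos: [0.6016, -0.1784, 0.0468]
orientation: [0.003, 0.606, 0.795, -0.002]
force: [1.2, -10.8, -4.7]
grip_width: -0.004
grasp_force: 5.7
box xy mm [   0.2 -108.1] z 46.8 toolx in box [0.002 1.   ] F box [ -1.7 -10.8] -4.7 w -0.004002773870812927 t 5.425 j6 0.9
time_s: 6.68
ee_pos: [0.4801, -0.0997, 0.1347]
orientation: [0.0, -0.01, 1.0, 0.001]
force: [0.5, -1.3, -0.1]
grip_width: 0.002
grasp_force: 0.0
time_s: 6.92
ee_pos: [0.4801, -0.0999, 0.1345]
orientation: [0.0, -0.005, 1.0, 0.0]
force: [0.7, 0.4, -0.2]
grip_width: -0.002
grasp_force: 0.0
box xy mm [-95.9   0.1] z 134.5 toolx in box [-0.966  0.258] F box [0.8 0.2] -0.2 w -0.0022121426642783236 t 6.925 j6 -0.37
scene front 33 ext [-3.5 -0.8  8.5] z [81.1 85.4 89.3]
scene back 197 ext [-1.2 14.8 31.8] z [77.  82.2 87.9]
scene left 11 ext [-3.7 -1.8 -0.9] z [83.7 86.3 87.8]
scene right 41 ext [-2.5  0.3  3.7] z [82.6 86.2 89.8]
side front 157 ext [-2.  14.  32.8] z [75.1 80.6 87.7]
side back 119 ext [-3.2 14.2 32. ] z [75.5 81.4 87.2]
side left 21 ext [-2.9 -0.   4.8] z [81.  85.  89.2]
side right 131 ext [-2.7  1.6  4.6] z [49.6 70.9 87.9]
```

```bash
python3 -m pendant '[[0,0,0.015,-0.15,255],[0,0,0.025,-0.261,255],[0,0,0.03,-0.261,255],[0,0,0.042,-0.261,255],[0,0,0.055,-0.261,255],[0,0,0.07,-0.261,255],[0,0,0.086,-0.261,255],[0,0,0.087,-0.261,255]]'; python3 rel.py; python3 -m pendant '[[-0.003,0,0,0,255],[-0.005,0,0,0,255],[-0.007,0,0,0,255],[-0.008,0,0,0,255],[-0.008,0,0,0,255]]'; python3 rel.py
```

```text
time_s: 8.02
ee_pos: [0.4786, -0.0995, 0.0456]
orientation: [-0.001, -0.136, 0.991, 0.001]
force: [0.3, -0.2, 0.9]
grip_width: 0.001
grasp_force: 0.0
box xy mm [-97.2   0.9] z 45.6 toolx in box [-1.    -0.002] F box [ 0.2 -0.2] 0.9 w 0.0013750889212365584 t 8.025 j6 -0.63
time_s: 8.65
ee_pos: [0.4872, -0.098, 0.0475]
orientation: [-0.0, -0.136, 0.991, -0.0]
force: [-3.8, -1.7, 4.1]
grip_width: -0.001
grasp_force: 2.4
box xy mm [-88.5  -0.1] z 47.5 toolx in box [-1.    -0.003] F box [-4.1 -0.6] 4.1 w -0.0013650144965057871 t 8.65 j6 -0.62
```

```bash
python3 -m pendant '[[-0.002,0,0,0,255],[-0.004,0,0,0,255],[-0.004,0,0,0,255]]'; python3 rel.py; python3 -m pendant '[[0.014,0,0,0,255],[0.014,0,-0.045,0,255],[0.014,0,-0.085,0,255],[-0.04,0,-0.088,0,255],[-0.1,0,-0.088,0,255],[-0.16,0,-0.088,0,255],[-0.181,0,-0.088,0,255],[-0.181,0,-0.088,0,255],[-0.181,0,-0.088,0,255]]'; python3 rel.py
```

```text
time_s: 9.02
ee_pos: [0.4872, -0.098, 0.0472]
orientation: [-0.004, -0.136, 0.991, -0.001]
force: [-14.9, -6.5, 13.7]
grip_width: -0.0
grasp_force: 8.0
box xy mm [-88.5  -0. ] z 47.2 toolx in box [-1.    -0.001] F box [-16.1  -2.2] 13.7 w -0.00042473032304028095 t 9.025 j6 -0.62
time_s: 10.15
ee_pos: [0.6649, -0.0479, 0.135]
orientation: [-0.0, -0.136, 0.991, 0.0]
force: [-0.7, 0.4, -1.0]
grip_width: 0.001
grasp_force: 0.0
box xy mm [96.1  0.7] z 135.0 toolx in box [-1.    -0.002] F box [-0.6  0.6] -1.0 w 0.0012355528868385457 t 10.15 j6 -0.46
```

```bash
python3 -m pendant '[[0,0,0.03,0,255],[0,0,0.042,0,255],[0,0,0.055,0,255],[0,0,0.07,0,255],[0,0,0.088,0,255],[0.002,0,0.088,0,255],[0.005,0,0.088,0,255],[0.007,0,0.088,0,255],[0.009,0,0.088,0,255],[0.009,0,0.088,0,255]]'; python3 rel.py
```

```text
time_s: 11.4
ee_pos: [0.6587, -0.0499, 0.0479]
orientation: [0.002, -0.137, 0.991, 0.0]
force: [4.4, 1.2, -3.2]
grip_width: 0.0
grasp_force: 2.5
box xy mm [89.5  0.4] z 47.9 toolx in box [-1.    -0.003] F box [4.6 0. ] -3.2 w 7.942481531294727e-05 t 11.4 j6 -0.46
```

Consistent contact at 89 mm (front −88.5). I'll press home, retreat high and check.

```bash
python3 -m pendant '[[0.002,0,0,0,255],[0.004,0,0,0,255],[0.004,0,0,0,255]]'; python3 rel.py; python3 -m pendant '[[-0.014,0,0,0,255],[-0.014,0,-0.045,0,255],[-0.014,0,-0.1,0,255],[-0.014,0,-0.16,0,255],[-0.014,0,-0.22,0,255],[-0.014,0,-0.25,0,255],[-0.014,0,-0.25,0,255],[-0.014,0,-0.25,0,255]]'; python3 rel.py; python3 chk.py
python3 - <<'E'
import cv2,numpy as np
a=cv2.imread("pics/c_side.png")[160:260,290:400]; b=cv2.imread("pics/c_scene.png")[180:280,250:360]
cv2.imwrite("pics/end.png",cv2.resize(np.hstack([a,b]),(800,364),interpolation=cv2.INTER_CUBIC))
E
```

```text
time_s: 11.78
ee_pos: [0.6587, -0.0499, 0.048]
orientation: [0.005, -0.137, 0.991, 0.001]
force: [15.3, 5.4, -11.4]
grip_width: 0.004
grasp_force: 7.9
box xy mm [89.6  0.4] z 48.0 toolx in box [-1.    -0.004] F box [16.2  1.1] -11.4 w 0.0035139400691718806 t 11.775 j6 -0.46
time_s: 12.78
ee_pos: [0.666, -0.0476, 0.2961]
orientation: [-0.001, -0.136, 0.991, 0.0]
force: [0.3, -0.2, 0.0]
grip_width: -0.001
grasp_force: 0.0
box xy mm [97.3  0.7] z 296.1 toolx in box [-1.    -0.003] F box [ 0.3 -0.3] 0.0 w -0.0014917633091556966 t 12.775 j6 -0.46
scene front 2
scene back 0
scene left 6 ext [-2.6 -1.3  0.1] z [81.2 84.7 87.8]
scene right 47 ext [-3.2  0.9  3.6] z [82.2 86.5 89.2]
side front 74 ext [-2.9  2.9  5.4] z [55.5 81.6 89.9]
side back 22 ext [-3.3 -1.7  1. ] z [80.  85.8 88.3]
side left 21 ext [-3.1 -0.1  3.8] z [82.2 85.4 88.6]
side right 132 ext [-2.6  1.7  5.1] z [51.6 72.1 88.7]
```

View pics/end.png

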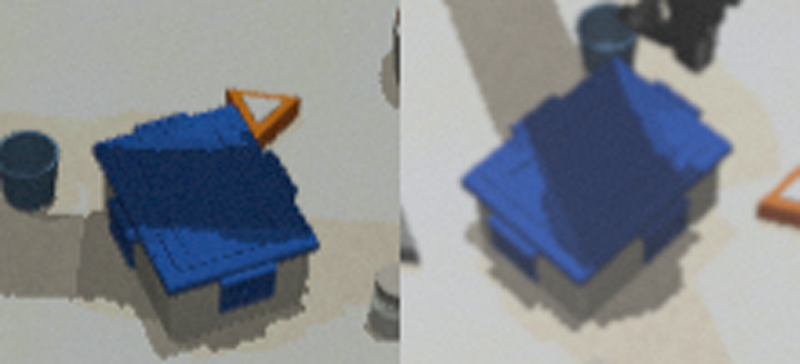

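All four clips now hang down: front at about (120,235) and right at (248,290) in the left crop, back at (665,230) and right at (512,250) in the right crop. I'll check how flat they are from the depth slope.

Run:
```python
from h import *
y=.271
M=np.array([[np.cos(y),-np.sin(y)],[np.sin(y),np.cos(y)]]); c=np.array([.5725,-.0743])
A={k:[] for k in("side front","side right","scene right","scene back")}
for i in range(6):
  for n in("scene","side"):
    im,d,P=cloud(n); B=(P[...,:2]-c)@M*1e3; h=cv2.cvtColor(im,cv2.COLOR_RGB2HSV); b=(d>0)&(h[...,0]>100)&(h[...,0]<130)&(h[...,1]>110)
    for k,(ax,sg,hh) in dict(front=(0,-1,75),back=(0,1,75),right=(1,-1,95)).items():
      if n+" "+k not in A: continue
      e=sg*B[...,ax]-hh; q=b&(e>-8)&(e<20)&(abs(B[...,1-ax])<22)&(P[...,2]>.049)&(P[...,2]<.076)
      A[n+" "+k].append(np.c_[e[q],P[q][:,2]*1e3])
for k,v in A.items():
    v=np.vstack(v)
    if len(v)<20: print(k,len(v)); continue
    s=np.polyfit(v[:,1],v[:,0],1); print(k,len(v),"angle",-np.arctan(s[0]).round(3),"out",np.polyval(s,[50,76]).round(1))
im,d,P=cloud("side");q=(d>0)&(np.hypot(P[...,0]-.508,P[...,1]+.439)<.1)&(P[...,2]>.03)&(P[...,2]<.08);print(P[q].min(0),P[q].max(0))
```

```text
side front 127 angle -0.02 out [3.7 4.2]
side right 393 angle -0.039 out [1.4 2.5]
scene right 44 angle -0.24 out [-4.2  2.1]
scene back 0
[ 0.42064732 -0.4819367   0.03055142] [ 0.59581017 -0.3928822   0.06471614]
```

```bash
python3 -c "
from cell import order; print(order.close_job())"
```

```text
the job is handed in; nothing more can be done
None
```

I flipped all four clips on the larger box down and handed the job in. The front and right clips measured flat on camera. The left and back clips could only be judged by the fingers stopping at the same distance there as on the front and right sides. I didn't touch the smaller box, and its clips are still open.

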